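# Re-centre the scale's plate and lay the multitool on it

### The job

The cork-topped steel plate on the little parts scale has slipped inside its guard ring and hangs over the edge of the pan: press lightly on its top and slide it back to the middle of the pan so that no edge overhangs, and let go of it. Then lay the silver multitool flat on the middle of the plate, no part of it sticking out past the plate's edge, and let go. The scale must never carry more than 1.5 kg, the plate's own weight included; leave the tumbler, the blue grip and the red tube where they are.

Things in the scene. Friction and masses are not known exactly. Their poses are not given: they have to be found in the camera images.
- scale: small white parts scale, fixed to the shelf: housing 150 x 150 mm, 22 mm high, with a display lip on its own -x side reaching 105 mm from the centre; on it a fixed grey guard ring round the pan, 124 mm inner and 136 mm outer diameter, its top 53 mm above the shelf. Origin at the centre of the underside, on the axis of ring and pan; z up
- pan: round black pan of the scale (the small platform), 104 mm diameter, flat and smooth; origin at the centre of its top face, 36 mm above the shelf when empty, z up. It gives straight down on a very stiff spring (18 N per mm), never sideways. The plate slides on it with friction about 0.45
- plate_center (a point): centre of the lower disc of the loose round steel weighing plate on the pan, 3 mm above its underside. Lower disc 96 mm diameter, 6 mm thick, smooth below; it overhangs when its centre is more than 4 mm off the pan's axis. Whole plate about 0.42 kg (0.35 to 0.49). On the side it slipped to, the guard ring leaves no room for a finger: it is slid by pressing on its top
- multitool_center (a point): centre (half-way up) of the loose folded silver aluminium multitool, a smooth-cornered bar 76 mm long (its x axis), 26 mm wide (y), 18 mm high (z), about 0.15 kg, lying flat on the shelf at the start
- tumbler: glass tumbler, 72 mm rim, 95 mm high, with two wheel spokes standing in it up to 225 mm; loose; origin at the centre of its underside; leave alone
- grip: blue silicone handlebar grip lying on the shelf, 130 mm long (its x axis), 34 mm thick; loose; origin under its centre; leave alone
- tube: red patch tube with white twist cap, about 85 mm long (its x axis), 28 mm wide, 15 mm high, lying on the shelf; loose; origin under its middle; leave alone
- clamp: green clamp on a dark foot (70 x 60 mm), about 75 mm high, holding a bent steel saddle rail about 230 mm long along its y axis, up to 104 mm above the shelf; fixed to the shelf; origin under its centre
- plate: the same plate; origin at the centre of its underside, z up. Its flat non-slip cork top (92 mm diameter, friction with fingertips about 1.1) sits on a levelling screw that was set by hand: its surface is anywhere from 7 to 17 mm above the underside, differs each time and is not in the pose, so feel for it. It does not move under load
- multitool: the same multitool; origin at the centre of its underside

How it is judged:
On the way, in this order (a step that is already met when the one before it is completed fails the run):
1. the plate is centred on the pan without overhang (within 4 mm) and let go, the multitool not yet on it (horizontal distance between plate_center and pan below 0.004 m and horizontal distance between multitool_center and pan above 0.1 m and contact force between the fingers and plate below 0.1 N), for 0.3 s.
2. the multitool lies on the plate, within 8 mm of its middle (horizontal distance between multitool_center and plate_center below 0.008 m and z of multitool_center in the frame of plate_center below 0.0245 m and contact force between multitool and plate above 0.5 N), for 0.2 s.
At the end, for the whole second after the job is handed in: The plate lies flat on the pan with its centre within 4 mm of the pan's axis (no overhang); the multitool lies flat on the plate with its centre within 8 mm of the plate's (no part past the plate's edge); both released and at rest (all of step 2 and horizontal distance between plate_center and pan below 0.004 m and z of plate_center in the frame of pan below 0.005 m and angle between plate_center's own z axis and vertical below 0.05 rad and z of multitool_center in the frame of plate_center above 0.0115 m and angle between multitool_center's own z axis and vertical below 0.06 rad and linear speed of each of plate, multitool below 0.01 m/s); the robot touches nothing.
It fails at once if the scale is loaded with more than 15 N (1.5 kg), the plate included (contact force between anything else and pan above 15 N).
It fails at once if the tumbler is shifted by more than 15 mm or tipped (distance of tumbler from where it was at the start of the episode above 0.015 m or angle between tumbler's own z axis and vertical above 0.2 rad).
It fails at once if the blue grip is shifted by more than 15 mm (distance of grip from where it was at the start of the episode above 0.015 m).
It fails at once if the red tube is shifted by more than 15 mm (distance of tube from where it was at the start of the episode above 0.015 m).
It also fails if it takes over 61 s, if anything falls off the work surface, if the arm or the gripper's body presses on something with over 40 N, if the wrist force passes 120 N, or if a joint passes its speed limit or range.

### The arm

A 6-joint arm with a two-finger parallel gripper is mounted at the origin on the work surface. World frame = base frame: x ahead of the robot, y to its left, z up, the work surface at z = 0. Lengths are in m, angles in rad, forces in N, time in s.
With the tool pointing down it reaches from about 0.35 to 0.975 m from the base axis. Payload 4.9 kg.
Tool frame: the origin (TCP) lies at the very end of the fingers, on their centre line; the grasp point (between the pads) lies 19 mm behind it; z points along the fingers, y is the line along which they close (so a half turn about z gives the same grasp; the last joint's range is limited). The gripper opens to 85 mm and grips with 20 to 120 N. Pads are 22 mm wide; open, the fingers measure 114 mm over their backs; the gripper's body (76 mm by 85 mm) begins 54 mm behind the grasp point. The pads swing forward as they close: fully open they stand 13 mm farther back than shut.
Start: joints at [1.151, 0.053, 1.613, -0, 1.476, -0.119], TCP at [0.185, 0.597, 0.231] pointing down, gripper open.
Joint ranges: [-3.01, 3.01], [-1.01, 2.22], [0.06, 2.58], [-1.02, 4.17], [0.09, 2.62], [-3.14, 3.14]. Speed limits (rad/s): [2.57, 2.57, 3.14, 3.14, 3.14, 3.14].

### API

Orientations are given as a rotation vector (axis times angle).
In Python, from station import ctrl gives the robot as it stands.
- The arm moves only by the tool jog_arm, never from a script. Its argument "plan" is a list of rows, each a list of 7 numbers: the shift along the tool's x, y, z in units of 0.02 m (1.0 is 0.02 m), then the turn, a rotation vector about the tool's x, y, z in units of 45 degrees (1.0 is 45 degrees), then the opening, from -1 (shut) to 1 (fully open). A call has 1 to 8 rows; each row shifts and turns the commanded pose from where the row before left it, along the tool's axes as they then stand; what a row does not reach is not made up. A row lasts 1/10 s, in which the tool goes at most 50 mm and 8.59 degrees, less where a joint would pass 70% of its speed; a pose out of reach is approached as far as the arm can. A call with a number of a shift or a turn outside -1 to 1 is refused whole. A call with a gripper value outside its range is refused whole. The fingers move at their own pace and stop on an object; "grip_force" is the grip in N (left out, the last holds). Time passes only in rows, so rows that do not move let the fingers close. It gives the time, the measured TCP pose, the force, the opening and the grip force at its end, in the units of the state.
- ctrl.get_obs(): the state, without advancing time (a new reading comes with each control period).
- ctrl.get_image(name): name is "side" or "top"; returns (picture, depth): 420x560x3 uint8, red, green, blue; 420x560 float32, m along the optical axis (not along the pixel's ray), 0 where there is no reading.
- ctrl.camera_info(name): a dict with "camera_matrix" (3x3 intrinsics, pixels), "k1" (the pictures are not rectified: a ray, as slopes to the right and down, at radius r is drawn at 1 + k1 r^2 times it, then the intrinsics apply), "rvec" (rotation vector, rad) and "tvec" (3), from world to camera coordinates, as OpenCV has them. Camera axes: x right, y down, z forward; pixel columns grow to the right and rows downward; lengths in m; the calibration is good to about 2 mm. A picture is of the moment at which its call begins. camera_info takes no time and is no camera call.
- ctrl.finish_job(): hands the job in; it is judged then, once.
The state is a dict: "t": time; "q": joint angles; "dq": joint speeds; "effort": joint torques, N m; "tool_pos": TCP position; "tool_rot": TCP orientation; "contact_force": force on the tool from outside, world axes, zero at the start; "wrist_torque": the same for the moment, N m; "opening": finger opening in m; "grip_force": force on a finger pad.
Only numpy, scipy, OpenCV 4.12 (cv2) and the standard library are available. Lean on these libraries where they do the work, as an engineer would, in place of code of your own. Each camera call takes 0.05 s, during which the arm holds its last target. There are 200 camera calls.

## Working session

There is one attempt and no reset: what is moved stays moved. The work goes in short steps, Python scripts to look and compute and a tool call to move; the robot and the scene stay as the last step left them, time stands still between calls to the robot, and variables do not carry over. Pictures are saved under pics/ and viewed, at most 10 in all, crops included, and the job is handed in when it is done.

Besides the shell and the picture viewer there is one more tool, called as a command line: name --pt "numbers of a row" for each row, then --argument value for the rest. jog_arm: Moves the arm, as the interface text tells. Shifts and turns lie within -1 to 1; 1 stands for 0.02 m of shift or 45 degrees of turn. Its arguments: {"type":"object","properties":{"plan":{"type":"array"},"grip_force":{"type":"number"}},"required":["plan"]}

```bash
mkdir -p pics; cat > h.py <<'E'
import numpy as np, cv2
from station import ctrl
def cam(n):
    i=ctrl.camera_info(n); R=cv2.Rodrigues(np.array(i["rvec"],float))[0]
    return np.array(i["camera_matrix"],float),i["k1"],R,np.array(i["tvec"],float).ravel()
def ray(n,uv):
    K,k1,R,t=cam(n)
    p=cv2.undistortPoints(np.array(uv,float).reshape(-1,1,2),K,np.array([k1,0,0,0.])).reshape(-1,2)
    d=np.c_[p,np.ones(len(p))]
    return -R.T@t, d@R
def plane(n,uv,z):
    o,d=ray(n,uv); return o+d*((z-o[2])/d[:,2])[:,None]
def cloud(n,depth,uv):
    o,d=ray(n,uv); uv=np.array(uv,int); return o+d*depth[uv[:,1],uv[:,0]][:,None]
def proj(n,P):
    K,k1,R,t=cam(n)
    return cv2.projectPoints(np.array(P,float).reshape(-1,1,3),cv2.Rodrigues(R)[0],t,K,np.array([k1,0,0,0.]))[0].reshape(-1,2)
def grab(n,f):
    im,d=ctrl.get_image(n); cv2.imwrite(f"pics/{f}.png",im[:,:,::-1]); np.save(f"pics/{f}.npy",d); return im,d
E
python3 - <<'E'
from h import *
for n in("top","side"):
    grab(n,n+"0"); K,k,R,t=cam(n); print(n,K.tolist(),k,(-R.T@t).round(3),R[2].round(3))
print(ctrl.get_obs())
E
```

```text
top [[517.9263806396344, 0.0, 277.48556750098254], [0.0, 517.9263806396344, 202.14217802440768], [0.0, 0.0, 1.0]] -0.09161681204049468 [ 0.337 -0.033  1.282] [ 0.238  0.025 -0.971]
side [[425.40765331905175, 0.0, 279.22519032817695], [0.0, 425.40765331905175, 206.83450202806412], [0.0, 0.0, 1.0]] -0.12175598892593512 [ 0.124 -0.54   0.719] [ 0.519  0.528 -0.672]
{'t': 0.1, 'q': array([ 1.15094518e+00,  5.33015216e-02,  1.61414190e+00,  1.23001925e-05,
        1.47601791e+00, -1.18985677e-01]), 'dq': array([ 0.00028598, -0.00154382, -0.00300326, -0.00154811, -0.00232769,
       -0.001629  ]), 'effort': array([ 1.28494426e-04, -3.94903493e+01, -3.71362603e+01, -1.79211665e-04,
        3.92289046e-03, -2.19760585e-05]), 'tool_pos': array([0.18497399, 0.59641247, 0.23018818]), 'tool_rot': array([-4.70743231e-01, -3.10560753e+00,  2.82385102e-03]), 'contact_force': array([ 0.35786775, -0.56083527, -0.20529077]), 'wrist_torque': array([-0.0306362 ,  0.04435179,  0.04301115]), 'grip_force': 0.0, 'opening': 0.08534396893050793}
```

View pics/top0.png

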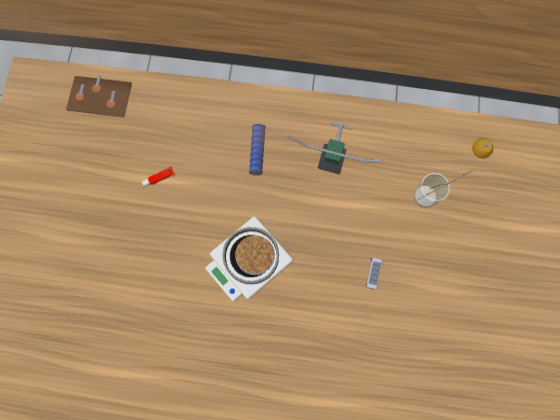

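View pics/side0.png

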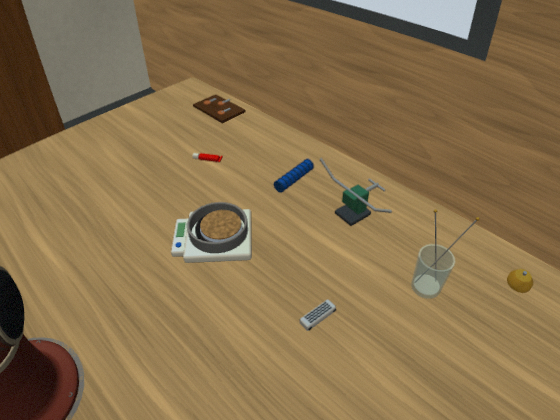

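Top view: ring at (251,256), cork at (254,255), multitool at (374,273), clamp (333,152), tumbler (430,190). Side view: cork (221,225), multitool (318,314). Next I'll measure these.

```bash
cat > m.py <<'E'
from h import *
import sys
def blob(mask,c,rad):
    yy,xx=np.mgrid[:420,:560]; m=(mask&((xx-c[0])**2+(yy-c[1])**2<rad**2)).astype(np.uint8)
    k,l,s,_=cv2.connectedComponentsWithStats(m); i=1+np.argmax(s[1:,4]); return (l==i).astype(np.uint8)
def cnt(m): return max(cv2.findContours(m,cv2.RETR_EXTERNAL,cv2.CHAIN_APPROX_NONE)[0],key=cv2.contourArea)
def circ(P): # algebraic circle fit
    A=np.c_[2*P[:,:2],np.ones(len(P))]; s=np.linalg.lstsq(A,(P[:,:2]**2).sum(1),rcond=None)[0]
    return s[:2],np.sqrt(s[2]+s[:2]@s[:2])
def cork(n,im,c,rad=40):
    h=cv2.cvtColor(im,cv2.COLOR_RGB2HSV); 
    m=blob((h[...,0]<22)&(h[...,1]>90)&(h[...,2]>50),c,rad); m=cv2.morphologyEx(m,cv2.MORPH_CLOSE,np.ones((5,5)))
    return m
E
python3 - <<'E'
from m import *
vis=[]
for n,cc,mc in(("top",(254,255),(374,273)),("side",(221,225),(318,314))):
    im=cv2.imread(f"pics/{n}0.png")[:,:,::-1].copy(); d=np.load(f"pics/{n}0.npy")
    m=cork(n,im,cc,27)
    vs=np.argwhere(m)[:,::-1]; P=cloud(n,d,vs); print(n,"cork n",len(vs),"mean",P.mean(0).round(4),"medz",np.median(P[:,2]).round(4),"z10,90",np.percentile(P[:,2],[5,95]).round(4))
    e=cv2.convexHull(cnt(m)).reshape(-1,2); print(" fit",circ(plane(n,e,np.median(P[:,2]))), cv2.fitEllipse(cnt(m)))
    # depth window about scale
    yy,xx=np.mgrid[cc[1]-45:cc[1]+45,cc[0]-50:cc[0]+50]; uv=np.c_[xx.ravel(),yy.ravel()]; Q=cloud(n,d,uv)
    r=Q[(Q[:,2]>.045)&(Q[:,2]<.062)]; r=r[np.linalg.norm(r[:,:2]-P.mean(0)[:2],axis=1)<.085]
    print(" ring pts",len(r),circ(r),np.median(r[:,2]),"hist",np.histogram(Q[:,2],bins=np.arange(-.004,.07,.004)))
    # multitool
    yy,xx=np.mgrid[mc[1]-30:mc[1]+30,mc[0]-30:mc[0]+30]; uv=np.c_[xx.ravel(),yy.ravel()]; Q=cloud(n,d,uv)
    k=(Q[:,2]>.012)&(Q[:,2]<.03); M=Q[k]; print(" mt",len(M),np.median(M[:,2]),M.mean(0),"table",np.median(Q[:,2]))
    print(" minAreaRect",cv2.minAreaRect(M[:,:2].astype(np.float32)))
    a=im.copy(); a[m>0]=(a[m>0]//2+[0,127,0]); a[uv[k][:,1],uv[k][:,0]]=[255,0,255]
    for q in(cc,mc): vis.append(cv2.resize(a[q[1]-37:q[1]+37,q[0]-50:q[0]+50],(400,296),interpolation=cv2.INTER_NEAREST))
cv2.imwrite("pics/v1.png",np.vstack([np.hstack(vis[:2]),np.hstack(vis[2:])])[:,:,::-1])
E
```

```text
top cork n 1117 mean [0.5041 0.036  0.0603] medz 0.0506 z10,90 [0.0462 0.0549]
 fit (array([0.50580988, 0.03688236]), np.float64(0.04515781232262025)) ((254.22544860839844, 253.7340545654297), (36.470829010009766, 37.22822189331055), 122.55859375)
 ring pts 1589 (array([0.50218969, 0.04465427]), np.float64(0.044660028462559)) 0.050935666298247195 hist (array([2458, 1670,  157,   28,  208,  802,  900,  207,   61,  175,  134,
         79,  229,  845,  498,   36,    1,    0]), array([-0.004,  0.   ,  0.004,  0.008,  0.012,  0.016,  0.02 ,  0.024,
        0.028,  0.032,  0.036,  0.04 ,  0.044,  0.048,  0.052,  0.056,
        0.06 ,  0.064,  0.068]))
 mt 291 0.017059875225248433 [ 0.50158889 -0.25867663  0.01715632] table -0.00026120497783166385
 minAreaRect ((0.5024315118789673, -0.25896742939949036), (0.02458973601460457, 0.07665303349494934), 84.52693176269531)
side cork n 945 mean [0.5032 0.0349 0.0557] medz 0.0536 z10,90 [0.0516 0.0557]
 fit (array([0.5053548 , 0.03767743]), np.float64(0.046189358900881654)) ((220.28054809570312, 223.9714813232422), (28.242599487304688, 40.42770004272461), 81.8963851928711)
 ring pts 1655 (array([0.50130537, 0.0457437 ]), np.float64(0.049474405988209645)) 0.05359697626138571 hist (array([ 130, 4025,  763,  100,  105,  295,  706,  418,  106,  130,  251,
        218,  200,  240, 1167,  117,    0,    0]), array([-0.004,  0.   ,  0.004,  0.008,  0.012,  0.016,  0.02 ,  0.024,
        0.028,  0.032,  0.036,  0.04 ,  0.044,  0.048,  0.052,  0.056,
        0.06 ,  0.064,  0.068]))
 mt 464 0.019315313976260573 [ 0.4988634  -0.25936826  0.01884966] table 0.0017827547431489843
 minAreaRect ((0.5008754730224609, -0.2575535774230957), (0.02709636650979519, 0.07536216825246811), 84.8223876953125)
```

View pics/v1.png

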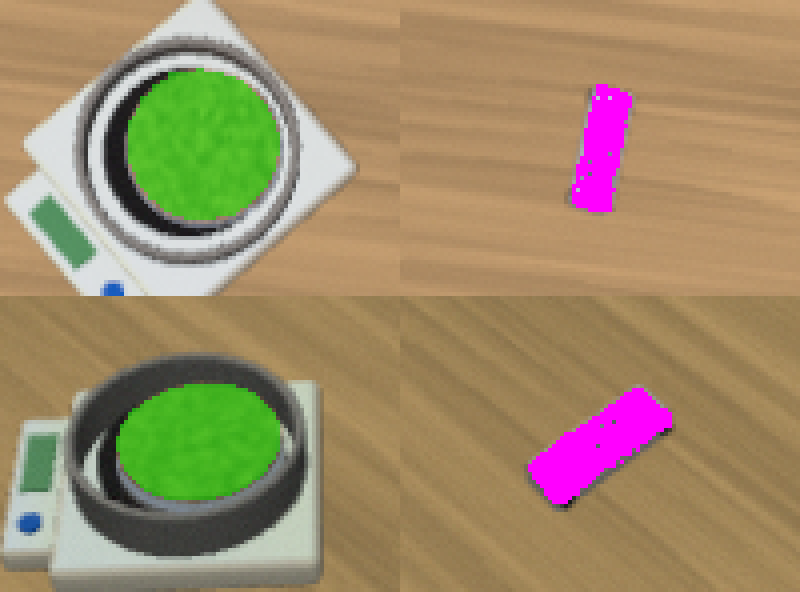

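Cork, ring and multitool masks are clean; the cork sits off toward the upper right of the ring in the top view. The next step is to locate the ring axis precisely with an unwrapped view.

```bash
python3 - <<'E'
from m import *
c=np.array([.5025,.0445]); th=np.radians(np.arange(0,360,1)); rs=np.arange(.036,.080,.0004)
out=[]
for n in("top","side"):
    im=cv2.imread(f"pics/{n}0.png")
    T,Rr=np.meshgrid(th,rs); P=np.stack([c[0]+Rr*np.cos(T),c[1]+Rr*np.sin(T),0*T+.053],-1)
    uv=proj(n,P.reshape(-1,3)).reshape(len(rs),len(th),2).astype(np.float32)
    u=cv2.remap(im,uv[...,0],uv[...,1],cv2.INTER_CUBIC); out.append(cv2.resize(u,(720,290)))
cv2.imwrite("pics/unw.png",np.vstack(out))
E
```

```text
(no output)
```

View pics/unw.png

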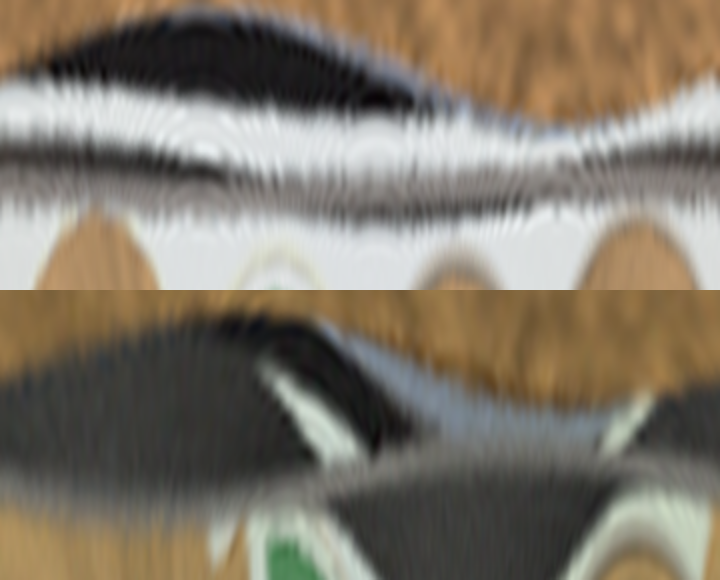

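```bash
cat >> m.py <<'E'
def ring(n,im,c0=(.5025,.045)):
    c=np.array(c0); th=np.radians(np.arange(0,360,2)); rs=np.arange(.0585,.0715,.00025)
    for it in range(5):
        T,Rr=np.meshgrid(th,rs); P=np.stack([c[0]+Rr*np.cos(T),c[1]+Rr*np.sin(T),0*T+.053],-1)
        uv=proj(n,P.reshape(-1,3)).reshape(len(rs),len(th),2).astype(np.float32)
        h=cv2.cvtColor(cv2.remap(im,uv[...,0],uv[...,1],cv2.INTER_LINEAR),cv2.COLOR_RGB2HSV).astype(int)
        w=((h[...,2]>85)&(h[...,2]<165)&(h[...,1]<60)).astype(float)
        ok=w.sum(0)>6; r=(w*rs[:,None]).sum(0)[ok]/w.sum(0)[ok]
        X=np.c_[c[0]+r*np.cos(th[ok]),c[1]+r*np.sin(th[ok])]; c,R=circ(X)
    return c,R,ok.sum(),np.std(np.linalg.norm(X-c,axis=1))
def corkc(n,im,z,uv0,rad=27):
    m=cork(n,im,uv0,rad); return circ(plane(n,cv2.convexHull(cnt(m)).reshape(-1,2),z))
E
python3 - <<'E'
from m import *
for n,cc in(("top",(254,255)),("side",(221,225))):
    im=cv2.imread(f"pics/{n}0.png")[:,:,::-1].copy()
    r=ring(n,im); print(n,r)
    for z in(.049,.053):
        k=corkc(n,im,z,cc);print(" cork",z,k,"off",k[0]-r[0])
E
```

```text
top (array([0.50026868, 0.0444349 ]), np.float64(0.0640640893799101), np.int64(180), np.float64(0.0004185652114712579))
 cork 0.049 (array([0.50602606, 0.03697232]), np.float64(0.0452155344016067)) off [ 0.00575738 -0.00746258]
 cork 0.053 (array([0.50547679, 0.03674374]), np.float64(0.04506887101562347)) off [ 0.00520811 -0.00769116]
side (array([0.50339966, 0.0500979 ]), np.float64(0.06432243462823199), np.int64(180), np.float64(0.0008720850784481058))
 cork 0.049 (array([0.50800718, 0.04168868]), np.float64(0.046510316287563754)) off [ 0.00460752 -0.00840923]
 cork 0.053 (array([0.5057128 , 0.03821884]), np.float64(0.046232679539202945)) off [ 0.00231314 -0.01187906]
```

jog_arm --pt "0 0 0 0 0 -0.13 -1" --pt "0 0 0 0 0 -0.13 -1" --pt "-0.66 -0.94 0 0 0 0 -1" --pt "-0.66 -0.94 0 0 0 0 -1" --pt "-0.66 -0.94 0 0 0 0 -1" --pt "-0.66 -0.94 0 0 0 0 -1" --pt "-0.66 -0.94 0 0 0 0 -1" --pt "-0.66 -0.94 0 0 0 0 -1" --grip_force 30

```text
t: 0.9
tool_pos: [0.2533, 0.4759, 0.2307]
tool_rot: [-0.151, -3.137, 0.001]
contact_force: [0.3, 0.8, -0.2]
opening: -0.0001
grip_force: 0.0
```

jog_arm --pt "-0.66 -0.94 0 0 0 0 -1" --pt "-0.66 -0.94 0 0 0 0 -1" --pt "-0.66 -0.94 0 0 0 0 -1" --pt "-0.66 -0.94 0 0 0 0 -1" --pt "-0.66 -0.94 0 0 0 0 -1" --pt "-0.66 -0.94 0 0 0 0 -1" --pt "-0.66 -0.94 0 0 0 0 -1" --pt "-0.66 -0.94 0 0 0 0 -1"

```text
t: 1.7
tool_pos: [0.3438, 0.3161, 0.2308]
tool_rot: [-0.152, -3.137, 0.001]
contact_force: [0.1, 0.2, 1.2]
opening: 0.0
grip_force: 0.0
```

```bash
cat > go.py <<'E'
from h import *
import sys
o=ctrl.get_obs(); R=cv2.Rodrigues(np.array(o["tool_rot"]))[0]
print("t",round(o["t"],2),"pos",o["tool_pos"].round(4),"F",o["contact_force"].round(2),"open",round(o["opening"],4)," ytool",R[:,1].round(3),"ztool",R[:,2].round(3))
if len(sys.argv)>3: print("units", (R.T@(np.array(sys.argv[1:4],float)-o["tool_pos"])/.02).round(3))
E
python3 go.py .506 .038 .10
python3 - <<'E'
from m import *
for n,cc in(("top",(254,255)),("side",(221,225))):
    im=cv2.imread(f"pics/{n}0.png")[:,:,::-1].copy(); d=np.load(f"pics/{n}0.npy")
    m=cv2.erode(cork(n,im,cc,27),np.ones((7,7))); Z=cloud(n,d,np.argwhere(m)[:,::-1])[:,2]
    c=ring(n,im)[0]; th=np.arange(0,6.28,.03); z=[]
    P=np.c_[c[0]+.065*np.cos(th),c[1]+.065*np.sin(th),0*th+.053]
    z=cloud(n,d,proj(n,P).round().astype(int))[:,2]
    yy,xx=np.mgrid[cc[1]+45:cc[1]+80,cc[0]+30:cc[0]+80]
    t=cloud(n,d,np.c_[xx.ravel(),yy.ravel()])[:,2]
    print(n,"cork",np.median(Z),"ring",np.median(z),z.std(),"table",np.median(t))
E
```

```text
t 1.7 pos [0.3438 0.3161 0.2308] F [0.07 0.24 1.23] open 0.0  ytool [ 0.096  0.995 -0.001] ztool [-0.001 -0.    -1.   ]
units [ -9.416 -13.055   6.54 ]
top cork 0.050550588303871935 ring 0.05178717823495327 0.005097966675519335 table -0.0006597518535969016
side cork 0.05360540794588242 ring 0.05530688192435429 0.0011885853549447353 table 0.0016840538346581946
```

jog_arm --pt "-0.67 -0.93 0.3 0 0 0 -1" --pt "-0.67 -0.93 0.4 0 0 0 -1" --pt "-0.67 -0.93 0.4 0 0 0 -1" --pt "-0.67 -0.93 0.4 0 0 0 -1" --pt "-0.67 -0.93 0.5 0 0 0 -1" --pt "-0.67 -0.93 0.5 0 0 0 -1" --pt "-0.67 -0.93 0.5 0 0 0 -1" --pt "-0.67 -0.93 0.5 0 0 0 -1"

```text
t: 2.5
tool_pos: [0.4361, 0.1577, 0.1604]
tool_rot: [-0.152, -3.137, 0.0]
contact_force: [0.2, -0.6, -0.2]
opening: -0.0001
grip_force: 0.0
```

jog_arm --pt "-0.67 -0.93 0.7 0 0 0 -1" --pt "-0.67 -0.93 0.7 0 0 0 -1" --pt "-0.67 -0.93 0.7 0 0 0 -1" --pt "-0.67 -0.93 0.6 0 0 0 -1" --pt "-0.67 -0.93 0.3 0 0 0 -1" --pt "-0.67 -0.93 0.1 0 0 0 -1" --pt "0 0 0 0 0 0 -1" --pt "0 0 0 0 0 0 -1"

```text
t: 3.3
tool_pos: [0.5049, 0.0399, 0.0989]
tool_rot: [-0.153, -3.137, -0.001]
contact_force: [-0.7, 0.0, -0.6]
opening: -0.0001
grip_force: 0.0
```

```bash
python3 go.py .506 .038 .0545
```

```text
t 3.3 pos [0.5049 0.0399 0.0989] F [-0.68  0.02 -0.59] open -0.0001  ytool [0.097 0.995 0.   ] ztool [-0.001  0.    -1.   ]
units [-0.066 -0.089  2.22 ]
```

jog_arm --pt "-0.06 -0.09 0.6 0 0 0 -1" --pt "0 0 0.6 0 0 0 -1" --pt "0 0 0.5 0 0 0 -1" --pt "0 0 0.3 0 0 0 -1" --pt "0 0 0.15 0 0 0 -1" --pt "0 0 0 0 0 0 -1" --pt "0 0 0 0 0 0 -1"

```text
t: 4.0
tool_pos: [0.5066, 0.038, 0.0566]
tool_rot: [0.152, 3.137, -0.0]
contact_force: [0.4, 0.4, -0.1]
opening: 0.0
grip_force: 0.0
```

jog_arm --pt "0 0 0.01 0 0 0 -1" --pt "0 0 0.01 0 0 0 -1" --pt "0 0 0.01 0 0 0 -1" --pt "0 0 0.01 0 0 0 -1" --pt "0 0 0 0 0 0 -1"

```text
t: 4.5
tool_pos: [0.5064, 0.0379, 0.0555]
tool_rot: [0.152, 3.138, 0.0]
contact_force: [-0.1, 0.4, 0.8]
opening: 0.0001
grip_force: 0.0
```

jog_arm --pt "0 0 0.01 0 0 0 -1" --pt "0 0 0.01 0 0 0 -1" --pt "0 0 0 0 0 0 -1" --pt "0 0 0 0 0 0 -1"

```text
t: 4.9
tool_pos: [0.5063, 0.0379, 0.0551]
tool_rot: [-0.152, -3.138, 0.0]
contact_force: [0.1, -0.3, -0.3]
opening: 0.0001
grip_force: 0.0
```

jog_arm --pt "0 0 0.01 0 0 0 -1" --pt "0 0 0.01 0 0 0 -1" --pt "0 0 0 0 0 0 -1" --pt "0 0 0 0 0 0 -1"

```text
t: 5.3
tool_pos: [0.5063, 0.038, 0.0547]
tool_rot: [-0.152, -3.138, 0.0]
contact_force: [-0.1, 0.3, 0.1]
opening: 0.0001
grip_force: 0.0
```

jog_arm --pt "0 0 0.01 0 0 0 -1" --pt "0 0 0.01 0 0 0 -1" --pt "0 0 0 0 0 0 -1" --pt "0 0 0 0 0 0 -1"

```text
t: 5.7
tool_pos: [0.5064, 0.0379, 0.0543]
tool_rot: [0.152, 3.138, -0.0]
contact_force: [0.4, -0.4, -0.4]
opening: -0.0
grip_force: 0.0
```

jog_arm --pt "0 0 0.02 0 0 0 -1" --pt "0 0 0.02 0 0 0 -1" --pt "0 0 0.02 0 0 0 -1" --pt "0 0 0 0 0 0 -1" --pt "0 0 0 0 0 0 -1"

```text
t: 6.2
tool_pos: [0.5063, 0.0379, 0.0531]
tool_rot: [-0.152, -3.138, -0.0]
contact_force: [-0.4, -0.4, -0.6]
opening: -0.0002
grip_force: 0.0
```

jog_arm --pt "0 0 0.01 0 0 0 -1" --pt "0 0 0.01 0 0 0 -1" --pt "0 0 0 0 0 0 -1" --pt "0 0 0 0 0 0 -1"

```text
t: 6.6
tool_pos: [0.5063, 0.0379, 0.0527]
tool_rot: [-0.152, -3.138, 0.0]
contact_force: [0.8, 0.6, -0.5]
opening: 0.0002
grip_force: 0.0
```

jog_arm --pt "0 0 0.01 0 0 0 -1" --pt "0 0 0.01 0 0 0 -1" --pt "0 0 0 0 0 0 -1"

```text
t: 6.9
tool_pos: [0.5063, 0.038, 0.0522]
tool_rot: [-0.152, -3.138, -0.0]
contact_force: [0.1, 0.4, -0.1]
opening: 0.0002
grip_force: 0.0
```

jog_arm --pt "0 0 0.01 0 0 0 -1" --pt "0 0 0.01 0 0 0 -1" --pt "0 0 0 0 0 0 -1"

```text
t: 7.2
tool_pos: [0.5063, 0.0379, 0.0519]
tool_rot: [-0.152, -3.138, -0.0]
contact_force: [-1.0, 0.1, 0.3]
opening: -0.0003
grip_force: 0.0
```

jog_arm --pt "0 0 0.01 0 0 0 -1" --pt "0 0 0.01 0 0 0 -1" --pt "0 0 0 0 0 0 -1"

```text
t: 7.5
tool_pos: [0.5063, 0.0379, 0.0515]
tool_rot: [-0.152, -3.138, -0.0]
contact_force: [0.2, -0.3, -0.0]
opening: 0.0004
grip_force: 0.0
```

jog_arm --pt "0 0 0.01 0 0 0 -1" --pt "0 0 0.01 0 0 0 -1" --pt "0 0 0 0 0 0 -1"

```text
t: 7.8
tool_pos: [0.5064, 0.0379, 0.0513]
tool_rot: [-0.152, -3.138, 0.0]
contact_force: [-0.3, -0.6, 1.3]
opening: 0.0004
grip_force: 0.6
```

jog_arm --pt "0 0 0.01 0 0 0 -1" --pt "0 0 0 0 0 0 -1" --pt "0 0 0 0 0 0 -1"

```text
t: 8.1
tool_pos: [0.5064, 0.0379, 0.0511]
tool_rot: [0.152, 3.138, -0.0]
contact_force: [-1.4, 0.4, 3.4]
opening: -0.0003
grip_force: 1.6
```

```bash
python3 go.py
```

```text
t 8.1 pos [0.5064 0.0379 0.0511] F [-1.4   0.39  3.44] open -0.0003  ytool [ 0.096  0.995 -0.   ] ztool [ 0. -0. -1.]
```

jog_arm --pt "0 0 0.01 0 0 0 -1" --pt "0 0 0 0 0 0 -1" --pt "0 0 0 0 0 0 -1"

```text
t: 8.4
tool_pos: [0.5064, 0.0379, 0.051]
tool_rot: [0.152, 3.138, -0.0]
contact_force: [-3.6, 0.1, 5.3]
opening: -0.0002
grip_force: 2.6
```

jog_arm --pt "0.04 0.045 0.003 0 0 0 -1" --pt "0.04 0.045 0 0 0 0 -1" --pt "0.04 0.045 0 0 0 0 -1" --pt "0.04 0.045 0 0 0 0 -1" --pt "0 0 0 0 0 0 -1"

```text
t: 8.9
tool_pos: [0.5042, 0.0418, 0.0511]
tool_rot: [0.151, 3.136, -0.0]
contact_force: [2.7, -2.9, 3.0]
opening: 0.0001
grip_force: 1.9
```

jog_arm --pt "0 0 0.01 0 0 0 -1" --pt "0 0 0 0 0 0 -1"

```text
t: 9.1
tool_pos: [0.5042, 0.0418, 0.051]
tool_rot: [0.152, 3.136, 0.0]
contact_force: [1.9, -1.7, 4.4]
opening: -0.0003
grip_force: 2.5
```

jog_arm --pt "0.04 0.045 0.005 0 0 0 -1" --pt "0.04 0.045 0 0 0 0 -1" --pt "0.04 0.045 0 0 0 0 -1" --pt "0.04 0.045 0 0 0 0 -1" --pt "0 0 0 0 0 0 -1"

```text
t: 9.6
tool_pos: [0.5014, 0.0455, 0.051]
tool_rot: [0.151, 3.136, -0.001]
contact_force: [2.3, -3.5, 4.8]
opening: -0.0001
grip_force: 2.7
```

Moved (-5.0, +7.6) mm. Lift, go toward the multitool out of view, and look.

jog_arm --pt "0 0 -0.1 0 0 0 -1" --pt "0 0 -0.5 0 0 0 -1" --pt "0 0 -1 0 0 0 -1" --pt "0 0 -1 0 0 0 -1" --pt "0 -1 -1 0 0 0 -1" --pt "0 -1 -0.5 0 0 0 1" --pt "0 -1 0 0 0 0 1" --pt "0 -1 0 0 0 0 1"

```text
t: 10.4
tool_pos: [0.4922, -0.0339, 0.1325]
tool_rot: [-0.151, -3.137, -0.002]
contact_force: [-0.7, 0.0, -0.4]
opening: 0.0434
grip_force: 0.0
```

jog_arm --pt "0 -1 0 0 0 0 1" --pt "0 -1 0 0 0 0 1" --pt "0 -1 0 0 0 0 1" --pt "0 -1 0 0 0 0 1" --pt "0 -1 0 0 0 0 1" --pt "0 -1 0 0 0 0 1" --pt "0 0 0 0 0 0 1"

```text
t: 11.1
tool_pos: [0.4805, -0.1542, 0.1319]
tool_rot: [-0.155, -3.136, -0.002]
contact_force: [-0.9, 0.1, 0.2]
opening: 0.0853
grip_force: 0.0
```

```bash
python3 go.py .5015 -.2585 .07; python3 - <<'E'
from m import *
ims=[]
for n,cc in(("top",(252,256)),("side",(218,226))):
    im,d=grab(n,n+"1"); im=im.copy()
    r=ring(n,im); print(n,r)
    for z in(.049,.0513):
        k=corkc(n,im,z,cc);print(" cork",z,k,"off",k[0]-r[0])
    ims.append(cv2.resize(im[cc[1]-75:cc[1]+75,cc[0]-100:cc[0]+200],(600,300),interpolation=cv2.INTER_CUBIC))
cv2.imwrite("pics/v2.png",np.vstack(ims)[:,:,::-1])
E
```

```text
t 11.1 pos [ 0.4805 -0.1542  0.1319] F [-0.93  0.07  0.21] open 0.0853  ytool [0.099 0.995 0.001] ztool [-0.002  0.001 -1.   ]
units [-1.568 -5.09   3.086]
top (array([0.49997083, 0.04415921]), np.float64(0.06389082374308702), np.int64(180), np.float64(0.0003775976510532757))
 cork 0.049 (array([0.50349171, 0.04028846]), np.float64(0.04515728370050957)) off [ 0.00352089 -0.00387075]
 cork 0.0513 (array([0.50318061, 0.04015085]), np.float64(0.045073060896890726)) off [ 0.00320978 -0.00400836]
side (array([0.50309427, 0.04837875]), np.float64(0.0643245575001732), np.int64(180), np.float64(0.0008083689800031726))
 cork 0.049 (array([0.50498656, 0.04523189]), np.float64(0.04634946800441492)) off [ 0.00189229 -0.00314685]
 cork 0.0513 (array([0.50367766, 0.04322458]), np.float64(0.04619037896671322)) off [ 0.00058339 -0.00515417]
```

View pics/v2.png

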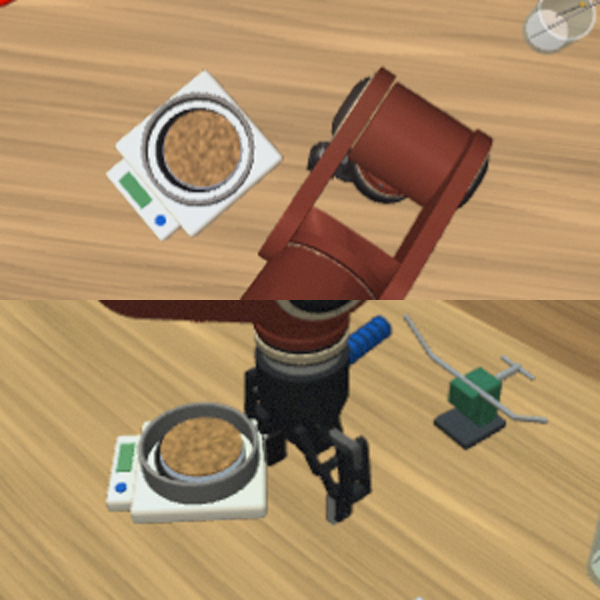

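The plate moved only about 2.5/3.5 mm (the first half slipped), leaving an offset of roughly (+2.6, -4.2) mm. In the view the cork still sits toward +x/-y and the black pan crescent shows on the lower left. I'll push again with a firmer press.

jog_arm --pt "-0.03 0.99 0 0 0 0 -1" --pt "-0.03 0.99 0 0 0 0 -1" --pt "-0.03 0.99 0 0 0 0 -1" --pt "-0.03 0.99 0 0 0 0 -1" --pt "-0.03 0.99 0 0 0 0 -1" --pt "-0.03 0.99 0 0 0 0 -1" --pt "-0.03 0.99 0 0 0 0 -1" --pt "-0.03 0.99 0 0 0 0 -1"

```text
t: 12.0
tool_pos: [0.5008, 0.0061, 0.132]
tool_rot: [-0.149, -3.137, -0.001]
contact_force: [1.3, 0.5, -0.4]
opening: -0.0001
grip_force: 0.0
```

jog_arm --pt "-0.03 0.99 0.6 0 0 0 -1" --pt "-0.03 0.99 0.7 0 0 0 -1" --pt "0 0 0.8 0 0 0 -1" --pt "0 0 0.7 0 0 0 -1" --pt "0 0 0.5 0 0 0 -1" --pt "0 0 0.2 0 0 0 -1" --pt "0 0 0 0 0 0 -1" --pt "0 0 0 0 0 0 -1"

```text
t: 12.8
tool_pos: [0.5069, 0.0429, 0.0629]
tool_rot: [0.152, 3.137, 0.0]
contact_force: [0.2, 0.5, -0.3]
opening: 0.0001
grip_force: 0.0
```

```bash
python3 go.py .505 .041 .0515
```

```text
t 12.8 pos [0.5069 0.0429 0.0629] F [ 0.18  0.52 -0.27] open 0.0001  ytool [0.097 0.995 0.   ] ztool [ 0.001 -0.    -1.   ]
units [ 0.087 -0.103  0.572]
```

jog_arm --pt "0.08 -0.1 0.2 0 0 0 -1" --pt "0 0 0.2 0 0 0 -1" --pt "0 0 0.09 0 0 0 -1" --pt "0 0 0.03 0 0 0 -1" --pt "0 0 0 0 0 0 -1" --pt "0 0 0 0 0 0 -1" --pt "0 0 0 0 0 0 -1"

```text
t: 13.5
tool_pos: [0.5048, 0.0413, 0.0521]
tool_rot: [0.152, 3.138, -0.0]
contact_force: [-0.4, -0.3, 0.7]
opening: 0.0002
grip_force: 0.0
```

jog_arm --pt "0 0 0.015 0 0 0 -1" --pt "0 0 0.015 0 0 0 -1" --pt "0 0 0.01 0 0 0 -1" --pt "0 0 0.01 0 0 0 -1" --pt "0 0 0 0 0 0 -1" --pt "0 0 0 0 0 0 -1"

```text
t: 14.1
tool_pos: [0.5047, 0.0413, 0.0512]
tool_rot: [0.152, 3.138, 0.0]
contact_force: [-0.4, -0.1, 3.4]
opening: -0.0001
grip_force: 1.3
```

jog_arm --pt "0 0 0.01 0 0 0 -1" --pt "0 0 0.007 0 0 0 -1" --pt "0 0 0 0 0 0 -1" --pt "0 0 0 0 0 0 -1"

```text
t: 14.5
tool_pos: [0.5048, 0.0413, 0.051]
tool_rot: [-0.152, -3.138, 0.0]
contact_force: [-2.5, 0.8, 5.2]
opening: -0.0001
grip_force: 2.6
```

jog_arm --pt "0.04 0.05 0.006 0 0 0 -1" --pt "0.04 0.05 0.004 0 0 0 -1" --pt "0.04 0.055 0 0 0 0 -1" --pt "0.04 0.055 0 0 0 0 -1" --pt "0 0 0 0 0 0 -1"

```text
t: 15.0
tool_pos: [0.5028, 0.0457, 0.0511]
tool_rot: [0.151, 3.136, -0.001]
contact_force: [2.5, -3.7, 5.2]
opening: -0.0
grip_force: 2.4
```

jog_arm --pt "0 0 -0.1 0 0 0 -1" --pt "0 0 -0.5 0 0 0 -1" --pt "0 0 -1 0 0 0 -1" --pt "0 0 -1 0 0 0 -1" --pt "0 -1 -1 0 0 0 -1" --pt "0 -1 -0.5 0 0 0 -1" --pt "0 -1 0 0 0 0 -1" --pt "0 -1 0 0 0 0 -1"

```text
t: 15.8
tool_pos: [0.4935, -0.0338, 0.1327]
tool_rot: [-0.151, -3.137, -0.002]
contact_force: [-0.4, 0.2, 0.3]
opening: 0.0002
grip_force: 0.0
```

jog_arm --pt "0 -1 0 0 0 0 -1" --pt "0 -1 0 0 0 0 -1" --pt "0 -1 0 0 0 0 -1" --pt "0 -1 0 0 0 0 -1" --pt "0 -1 0 0 0 0 -1" --pt "0 -1 0 0 0 0 -1" --pt "0 0 0 0 0 0 -1"

```text
t: 16.5
tool_pos: [0.4818, -0.1541, 0.132]
tool_rot: [-0.155, -3.136, -0.002]
contact_force: [-0.2, 0.4, 0.5]
opening: -0.0001
grip_force: 0.0
```

```bash
cat > look.py <<'E'
from m import *
import sys
k=sys.argv[1]; ims=[]
for n,cc in(("top",(252,256)),("side",(218,226))):
    im,d=grab(n,n+k); im=im.copy(); r=ring(n,im)[0]; c=corkc(n,im,.0513,cc)[0]
    print(n,"ring",r.round(4),"cork",c.round(4),"off mm",((c-r)*1e3).round(1))
    ims.append(cv2.resize(im[cc[1]-35:cc[1]+35,cc[0]-45:cc[0]+45],(450,350),interpolation=cv2.INTER_CUBIC)[:300])
    if n=="top": # pan crescent: radial extent of black pan and of the pan edge
        uv=proj(n,[[r[0],r[1],.036]])[0]; v=cv2.cvtColor(im,cv2.COLOR_RGB2HSV)
        yy,xx=np.mgrid[:420,:560]; near=(xx-uv[0])**2+(yy-uv[1])**2<30**2
        w=near&(v[...,2]>150)&(v[...,1]<60)   # white housing seen between ring and pan
        pan=np.zeros((420,560),np.uint8); q=np.argwhere(w)[:,::-1]; P=plane(n,q,.034)
        a=np.degrees(np.arctan2(P[:,1]-r[1],P[:,0]-r[0])); R=np.hypot(P[:,0]-r[0],P[:,1]-r[1])
        for t in range(-180,180,30):
            s=R[(a>=t)&(a<t+30)]; s=s[s<.063]
            print(t+15, len(s), (s.min()*1e3).round(1) if len(s) else None, end="; ")
        print()
cv2.imwrite(f"pics/v{k}.png",np.vstack(ims)[:,:,::-1])
E
python3 look.py 2x; python3 go.py .5015 -.2585 .07
```

```text
top ring [0.5    0.0442] cork [0.5032 0.0401] off mm [ 3.2 -4. ]
-165 56 42.4; -135 55 44.5; -105 55 48.6; -75 55 50.8; -45 50 52.4; -15 47 53.1; 15 45 54.3; 45 42 54.7; 75 44 53.6; 105 47 41.6; 135 55 40.8; 165 55 40.5; 
side ring [0.5029 0.0486] cork [0.5037 0.0433] off mm [ 0.8 -5.3]
t 16.6 pos [ 0.482  -0.1526  0.132 ] F [-0.04  0.04  0.01] open -0.0001  ytool [0.097 0.995 0.002] ztool [-0.001  0.002 -1.   ]
units [-1.487 -5.18   3.088]
```

View pics/v2x.png

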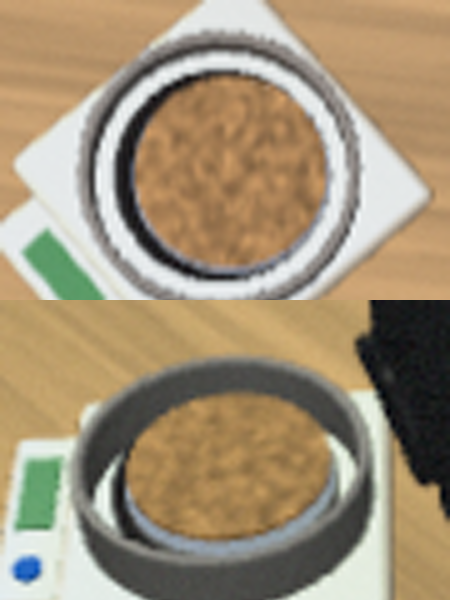

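No movement this time: the whole stroke went into lateral wind-up or slip of the finger. I'll go again with a firmer press and a longer stroke, checking force on the way.

jog_arm --pt "-0.03 0.99 0 0 0 0 -1" --pt "-0.03 0.99 0 0 0 0 -1" --pt "-0.03 0.99 0 0 0 0 -1" --pt "-0.03 0.99 0 0 0 0 -1" --pt "-0.03 0.99 0 0 0 0 -1" --pt "-0.03 0.99 0 0 0 0 -1" --pt "-0.03 0.99 0 0 0 0 -1" --pt "-0.03 0.99 0 0 0 0 -1"

```text
t: 17.4
tool_pos: [0.502, 0.0062, 0.1321]
tool_rot: [-0.149, -3.137, -0.001]
contact_force: [-0.1, 0.1, -1.2]
opening: -0.0003
grip_force: 0.0
```

jog_arm --pt "0.05 0.9 0.6 0 0 0 -1" --pt "0.05 0.9 0.7 0 0 0 -1" --pt "0 0 0.8 0 0 0 -1" --pt "0 0 0.7 0 0 0 -1" --pt "0 0 0.5 0 0 0 -1" --pt "0 0 0.2 0 0 0 -1" --pt "0 0 0.3 0 0 0 -1" --pt "0 0 0 0 0 0 -1"

```text
t: 18.2
tool_pos: [0.5039, 0.0398, 0.056]
tool_rot: [-0.152, -3.137, -0.0]
contact_force: [0.3, 0.1, -0.0]
opening: -0.0001
grip_force: 0.0
```

```bash
python3 go.py .505 .040 .0515
```

```text
t 18.2 pos [0.5039 0.0398 0.056 ] F [ 0.26  0.14 -0.05] open -0.0001  ytool [0.097 0.995 0.   ] ztool [-0.001  0.    -1.   ]
units [-0.054  0.015  0.223]
```

jog_arm --pt "-0.05 0 0.1 0 0 0 -1" --pt "0 0 0.06 0 0 0 -1" --pt "0 0 0 0 0 0 -1" --pt "0 0 0 0 0 0 -1"

```text
t: 18.6
tool_pos: [0.5053, 0.0398, 0.0534]
tool_rot: [0.152, 3.138, -0.0]
contact_force: [0.2, 0.1, 0.3]
opening: -0.0002
grip_force: 0.0
```

jog_arm --pt "0 0 0.03 0 0 0 -1" --pt "0 0 0.02 0 0 0 -1" --pt "0 0 0.015 0 0 0 -1" --pt "0 0 0 0 0 0 -1" --pt "0 0 0 0 0 0 -1"

```text
t: 19.1
tool_pos: [0.5051, 0.0399, 0.0519]
tool_rot: [-0.152, -3.138, -0.0]
contact_force: [-0.4, 0.0, -0.7]
opening: -0.0004
grip_force: 0.0
```

jog_arm --pt "0 0 0.02 0 0 0 -1" --pt "0 0 0.02 0 0 0 -1" --pt "0 0 0.005 0 0 0 -1" --pt "0 0 0 0 0 0 -1" --pt "0 0 0 0 0 0 -1"

```text
t: 19.6
tool_pos: [0.5052, 0.0399, 0.0512]
tool_rot: [0.152, 3.138, -0.0]
contact_force: [-1.8, 0.4, 3.2]
opening: -0.0001
grip_force: 1.2
```

Now add force, aiming for about 7 N.

jog_arm --pt "0.02 0 0.01 0 0 0 -1" --pt "0.02 0 0.01 0 0 0 -1" --pt "0 0 0.005 0 0 0 -1" --pt "0 0 0 0 0 0 -1"

```text
t: 20.0
tool_pos: [0.5051, 0.0399, 0.0511]
tool_rot: [0.152, 3.136, -0.0]
contact_force: [2.3, 0.2, 3.4]
opening: 0.0001
grip_force: 1.8
```

jog_arm --pt "0 0 0.015 0 0 0 -1" --pt "0 0 0.01 0 0 0 -1" --pt "0 0 0 0 0 0 -1" --pt "0 0 0 0 0 0 -1"

```text
t: 20.4
tool_pos: [0.5052, 0.0399, 0.051]
tool_rot: [0.152, 3.136, -0.0]
contact_force: [0.6, -0.7, 7.0]
opening: 0.0001
grip_force: 3.2
```

jog_arm --pt "0.04 0.05 0 0 0 0 -1" --pt "0.04 0.05 0 0 0 0 -1" --pt "0 0 0 0 0 0 -1"

```text
t: 20.7
tool_pos: [0.5041, 0.0414, 0.051]
tool_rot: [0.151, 3.135, -0.002]
contact_force: [2.9, -3.6, 5.1]
opening: -0.0
grip_force: 2.8
```

jog_arm --pt "0 0 0.015 0 0 0 -1" --pt "0.03 0.05 0 0 0 0 -1" --pt "0.03 0.05 0 0 0 0 -1" --pt "0 0 0 0 0 0 -1"

```text
t: 21.1
tool_pos: [0.5033, 0.0433, 0.0509]
tool_rot: [0.151, 3.135, -0.003]
contact_force: [2.3, -4.5, 7.3]
opening: 0.0001
grip_force: 3.4
```

jog_arm --pt "0.03 0.05 0 0 0 0 -1" --pt "0.01 0.01 0 0 0 0 -1" --pt "0 0 0 0 0 0 -1"

```text
t: 21.4
tool_pos: [0.5027, 0.0445, 0.0509]
tool_rot: [0.151, 3.135, -0.003]
contact_force: [1.6, -5.2, 6.7]
opening: 0.0
grip_force: 3.3
```

jog_arm --pt "0 0 -0.1 0 0 0 -1" --pt "0 0 -0.5 0 0 0 -1" --pt "0 0 -1 0 0 0 -1" --pt "0 0 -1 0 0 0 -1" --pt "0 -1 -1 0 0 0 -1" --pt "0 -1 -0.5 0 0 0 1" --pt "0 -1 0 0 0 0 1" --pt "0 -1 0 0 0 0 1"

```text
t: 22.2
tool_pos: [0.4928, -0.0343, 0.1318]
tool_rot: [-0.151, -3.137, -0.001]
contact_force: [0.8, 0.1, 0.6]
opening: 0.043
grip_force: 0.0
```

jog_arm --pt "0 -1 0 0 0 0 1" --pt "0 -1 0 0 0 0 1" --pt "0 -1 0 0 0 0 1" --pt "0 -1 0 0 0 0 1" --pt "0 -1 0 0 0 0 1" --pt "0 -1 0 0 0 0 1" --pt "0 0 0 0 0 0 1"

```text
t: 22.9
tool_pos: [0.481, -0.1545, 0.1312]
tool_rot: [-0.155, -3.136, -0.001]
contact_force: [-0.4, 0.0, 0.2]
opening: 0.0855
grip_force: 0.0
```

```bash
python3 look.py 3; python3 go.py .5015 -.2585 .07
```

```text
top ring [0.5    0.0442] cork [0.501  0.0446] off mm [1.1 0.4]
-165 57 43.5; -135 50 44.8; -105 56 44.4; -75 53 46.1; -45 46 52.6; -15 46 53.5; 15 45 54.3; 45 42 54.7; 75 44 53.6; 105 46 46.7; 135 53 46.1; 165 56 44.0; 
side ring [0.5032 0.0483] cork [0.5014 0.048 ] off mm [-1.9 -0.3]
t 23.0 pos [ 0.4813 -0.153   0.1312] F [-0.57  0.46  0.68] open 0.0856  ytool [0.097 0.995 0.001] ztool [-0.001  0.002 -1.   ]
units [-1.521 -5.156  3.049]
```

View pics/v3.png

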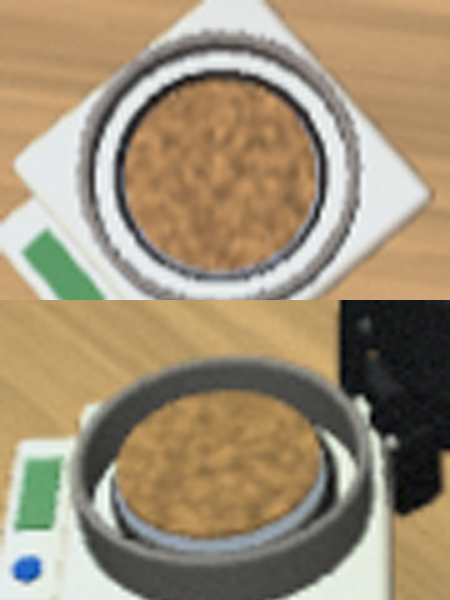

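The plate is centred: an even black pan rim shows all round in the top view, offset within about 1 mm. Next is the multitool.

jog_arm --pt "-0.25 -0.86 0 0 0 0 1" --pt "-0.25 -0.86 0.2 0 0 0 1" --pt "-0.25 -0.86 0.4 0 0 0 1" --pt "-0.25 -0.86 0.6 0 0 0 1" --pt "-0.25 -0.86 0.8 0 0 0 1" --pt "-0.25 -0.86 0.8 0 0 0 1" --pt "0 0 0.3 0 0 0 1" --pt "0 0 0 0 0 0 1"

```text
t: 23.8
tool_pos: [0.501, -0.2591, 0.068]
tool_rot: [-0.153, -3.135, -0.003]
contact_force: [0.1, 0.7, 1.2]
opening: 0.0854
grip_force: 0.0
```

```bash
python3 go.py .5017 -.2583 .006
```

```text
t 23.8 pos [ 0.501  -0.2591  0.068 ] F [0.15 0.66 1.24] open 0.0854  ytool [0.097 0.995 0.002] ztool [-0.003  0.002 -1.   ]
units [-0.04   0.036  3.102]
```

jog_arm --pt "-0.03 0.03 0.7 0 0 0 1" --pt "0 0 0.8 0 0 0 1" --pt "0 0 0.7 0 0 0 1" --pt "0 0 0.5 0 0 0 1" --pt "0 0 0.2 0 0 0 1" --pt "0 0 0.08 0 0 0 1" --pt "0 0 0 0 0 0 1" --pt "0 0 0 0 0 0 1"

```text
t: 24.6
tool_pos: [0.503, -0.259, 0.0108]
tool_rot: [0.152, 3.137, -0.001]
contact_force: [-0.3, 0.0, -0.4]
opening: 0.0857
grip_force: 0.0
```

```bash
python3 go.py .5017 -.2583 .006
```

```text
t 24.6 pos [ 0.503  -0.259   0.0108] F [-0.35  0.   -0.39] open 0.0857  ytool [ 0.096  0.995 -0.001] ztool [ 0.001 -0.001 -1.   ]
units [0.07 0.03 0.24]
```

jog_arm --pt "0.06 0.03 0.15 0 0 0 1" --pt "0 0 0.07 0 0 0 1" --pt "0 0 0 0 0 0 1" --pt "0 0 0 0 0 0 -0.2" --pt "0 0 0 0 0 0 -1" --pt "0 0 0 0 0 0 -1" --pt "0 0 0 0 0 0 -1" --pt "0 0 0 0 0 0 -1" --grip_force 35

```text
t: 25.4
tool_pos: [0.5016, -0.2581, 0.006]
tool_rot: [0.152, 3.137, -0.0]
contact_force: [1.4, -1.0, 3.4]
opening: 0.0248
grip_force: 35.5
```

jog_arm --pt "0 0 0 0 0 0 -1" --pt "0 0 0 0 0 0 -1" --pt "0 0 0 0 0 0 -1" --pt "0 0 0 0 0 0 -1"

```text
t: 25.8
tool_pos: [0.5016, -0.2581, 0.006]
tool_rot: [0.152, 3.137, -0.001]
contact_force: [-0.0, -0.6, 3.0]
opening: 0.0254
grip_force: 35.1
```

jog_arm --pt "0 0 -0.3 0 0 0 -1" --pt "0 0 -0.8 0 0 0 -1" --pt "0 0 -1 0 0 0 -1" --pt "0 0 -1 0 0 0 -1" --pt "0 0 -1 0 0 0 -1" --pt "0 0 -1 0 0 0 -1" --pt "0.08 0.8 -0.5 0 0 0 -1" --pt "0.08 0.8 0 0 0 0 -1"

```text
t: 26.6
tool_pos: [0.5023, -0.2253, 0.1201]
tool_rot: [0.153, 3.134, -0.002]
contact_force: [-0.4, 0.1, -2.2]
opening: 0.0252
grip_force: 34.8
```

jog_arm --pt "0.08 0.8 0 0 0 0 -1" --pt "0.08 0.8 0 0 0 0 -1" --pt "0.08 0.8 0 0 0 0 -1" --pt "0.08 0.8 0 0 0 0 -1" --pt "0.08 0.8 0 0 0 0 -1" --pt "0.08 0.8 0 0 0 0 -1" --pt "0.08 0.8 0 0 0 0 -1" --pt "0.08 0.8 0 0 0 0 -1"

```text
t: 27.4
tool_pos: [0.5009, -0.0958, 0.1178]
tool_rot: [0.152, 3.138, -0.0]
contact_force: [-0.2, 0.3, -2.5]
opening: 0.0253
grip_force: 34.8
```

jog_arm --pt "0.08 0.8 0 0 0 0 -1" --pt "0.08 0.8 0 0 0 0 -1" --pt "0.08 0.8 0 0 0 0 -1" --pt "0.08 0.8 0 0 0 0 -1" --pt "0.08 0.8 0 0 0 0 -1" --pt "0.08 0.8 0 0 0 0 -1" --pt "0.08 0.8 0 0 0 0 -1" --pt "0 0 0 0 0 0 -1"

```text
t: 28.2
tool_pos: [0.5003, 0.0173, 0.1177]
tool_rot: [-0.148, -3.138, -0.001]
contact_force: [-0.5, 0.1, -2.8]
opening: 0.0248
grip_force: 34.8
```

```bash
python3 go.py .5012 .0455 .065; python3 - <<'E'
from h import *
im,d=grab("side","s4"); cv2.imwrite("pics/s4c.png",cv2.resize(im[120:290,100:360],(780,510))[:,:,::-1])
E
```

```text
t 28.2 pos [0.5003 0.0173 0.1177] F [-0.47  0.09 -2.75] open 0.0248  ytool [0.094 0.996 0.   ] ztool [-0.  0. -1.]
units [0.09  1.405 2.636]
```

View pics/s4c.png

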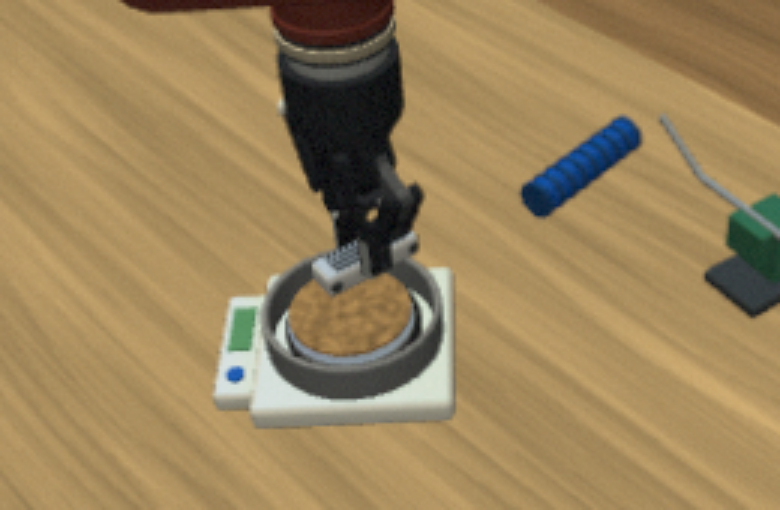

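The multitool is held level above the scale, its centre around the fingers (370,260 in the crop). Next I'll move it over the plate and lower it.

jog_arm --pt "0.05 0.7 0.1 0 0 0 -1" --pt "0.04 0.68 0.6 0 0 0 -1" --pt "0 0 0.7 0 0 0 -1" --pt "0 0 0.7 0 0 0 -1" --pt "0 0 0.3 0 0 0 -1" --pt "0 0 0.1 0 0 0 -1" --pt "0 0 0 0 0 0 -1" --pt "0 0 0 0 0 0 -1"

```text
t: 29.05
tool_pos: [0.5019, 0.0428, 0.0682]
tool_rot: [0.152, 3.137, -0.0]
contact_force: [-0.2, 0.5, -2.0]
opening: 0.0252
grip_force: 34.9
```

```bash
python3 go.py .5012 .0455 .0585
```

```text
t 29.05 pos [0.5019 0.0428 0.0682] F [-0.17  0.5  -2.04] open 0.0252  ytool [ 0.097  0.995 -0.   ] ztool [ 0.001 -0.    -1.   ]
units [0.05  0.132 0.486]
```

jog_arm --pt "0.05 0.13 0.25 0 0 0 -1" --pt "0 0 0.15 0 0 0 -1" --pt "0 0 0.05 0 0 0 -1" --pt "0 0 0 0 0 0 -1" --pt "0 0 0 0 0 0 -1"

```text
t: 29.55
tool_pos: [0.5007, 0.0457, 0.0588]
tool_rot: [0.152, 3.138, -0.0]
contact_force: [-0.5, 0.5, -1.4]
opening: 0.0251
grip_force: 34.9
```

```bash
python3 go.py .5012 .0455 .0575
```

```text
t 29.55 pos [0.5007 0.0457 0.0588] F [-0.47  0.54 -1.35] open 0.0251  ytool [ 0.096  0.995 -0.   ] ztool [ 0. -0. -1.]
units [-0.025 -0.009  0.063]
```

jog_arm --pt "0 0 0.015 0 0 0 -1" --pt "0 0 0.015 0 0 0 -1" --pt "0 0 0 0 0 0 -1" --pt "0 0 0 0 0 0 -1"

```text
t: 29.95
tool_pos: [0.5007, 0.0457, 0.0581]
tool_rot: [0.152, 3.138, -0.0]
contact_force: [-0.9, -0.7, -1.5]
opening: 0.0246
grip_force: 34.9
```

jog_arm --pt "0 0 0.01 0 0 0 -1" --pt "0 0 0.01 0 0 0 -1" --pt "0 0 0 0 0 0 -1" --pt "0 0 0 0 0 0 -1"

```text
t: 30.35
tool_pos: [0.5007, 0.0457, 0.0577]
tool_rot: [-0.152, -3.138, 0.0]
contact_force: [-0.8, -1.0, -2.6]
opening: 0.0254
grip_force: 34.9
```

jog_arm --pt "0 0 0.01 0 0 0 -1" --pt "0 0 0.01 0 0 0 -1" --pt "0 0 0 0 0 0 -1" --pt "0 0 0 0 0 0 -1"

```text
t: 30.75
tool_pos: [0.5007, 0.0457, 0.0573]
tool_rot: [-0.152, -3.138, 0.0]
contact_force: [-0.0, -0.7, -1.5]
opening: 0.0254
grip_force: 34.9
```

jog_arm --pt "0 0 0.01 0 0 0 -1" --pt "0 0 0 0 0 0 -1" --pt "0 0 0 0 0 0 -1"

```text
t: 31.05
tool_pos: [0.5007, 0.0457, 0.0572]
tool_rot: [0.152, 3.138, -0.0]
contact_force: [-0.8, 0.6, -1.2]
opening: 0.0247
grip_force: 35.0
```

jog_arm --pt "0 0 0.01 0 0 0 -1" --pt "0 0 0 0 0 0 -1" --pt "0 0 0 0 0 0 -1"

```text
t: 31.35
tool_pos: [0.5007, 0.0457, 0.0571]
tool_rot: [-0.152, -3.138, 0.0]
contact_force: [-1.2, -0.1, 1.0]
opening: 0.025
grip_force: 35.1
```

In contact. Release, then retreat.

jog_arm --pt "0 0 0 0 0 0 -0.2" --pt "0 0 0 0 0 0 0" --pt "0 0 0 0 0 0 0.2" --pt "0 0 0 0 0 0 0.2" --pt "0 0 0 0 0 0 0.2" --pt "0 0 -0.1 0 0 0 0.2" --pt "0 0 -0.5 0 0 0 0.2" --pt "0 0 -1 0 0 0 0.2"

```text
t: 32.15
tool_pos: [0.4994, 0.0458, 0.0882]
tool_rot: [-0.152, -3.134, -0.0]
contact_force: [-0.5, -0.6, -0.0]
opening: 0.051
grip_force: 0.0
```

jog_arm --pt "0 0 -1 0 0 0 0.2" --pt "0 0 -1 0 0 0 0.2" --pt "0 0 -1 0 0 0 0.2" --pt "0 -1 0 0 0 0 0.2" --pt "0 -1 0 0 0 0 0.2" --pt "0 -1 0 0 0 0 0.2" --pt "0 -1 0 0 0 0 0.2" --pt "0 -1 0 0 0 0 0.2"

```text
t: 32.95
tool_pos: [0.4912, -0.0546, 0.15]
tool_rot: [0.151, 3.137, -0.0]
contact_force: [-0.3, 0.9, -0.5]
opening: 0.0515
grip_force: 0.0
```

jog_arm --pt "0 -1 0 0 0 0 0.2" --pt "0 -1 0 0 0 0 0.2" --pt "0 -1 0 0 0 0 0.2" --pt "0 -1 0 0 0 0 0.2" --pt "0 -1 0 0 0 0 0.2" --pt "0 0 0 0 0 0 0.2" --pt "0 0 0 0 0 0 0.2"

```text
t: 33.65
tool_pos: [0.4815, -0.1534, 0.1495]
tool_rot: [0.153, 3.137, 0.0]
contact_force: [0.4, -0.0, -0.3]
opening: 0.0513
grip_force: 0.0
```

```bash
python3 go.py; python3 look.py 5; python3 - <<'E'
from m import *
for n,z0 in(("top",-.0006),("side",.0017)):
    im=cv2.imread(f"pics/{n}5.png")[:,:,::-1]; d=np.load(f"pics/{n}5.npy"); cc=(252,254) if n=="top" else (218,224)
    h=cv2.cvtColor(im.copy(),cv2.COLOR_RGB2HSV); yy,xx=np.mgrid[:420,:560]
    # multitool = non-cork pixels within the cork disc
    c=corkc(n,im.copy(),.0513,cc)[0]; P=plane(n,np.c_[xx.ravel(),yy.ravel()],.0693); inr=(np.hypot(P[:,0]-.501,P[:,1]-.0455)<.046).reshape(420,560)
    m=blob(inr&(h[...,1]<90)&(h[...,2]>60),cc,30); uv=np.argwhere(cv2.morphologyEx(m,cv2.MORPH_CLOSE,np.ones((5,5))))[:,::-1]
    Q=plane(n,uv,.0693); print(n,"mt",len(uv),cv2.minAreaRect(Q[:,:2].astype(np.float32)),"z",np.median(cloud(n,d,uv)[:,2])-z0)
E
```

```text
t 33.65 pos [ 0.4815 -0.1534  0.1495] F [ 0.38 -0.04 -0.29] open 0.0513  ytool [0.097 0.995 0.   ] ztool [ 0.001  0.    -1.   ]
top ring [0.5    0.0442] cork [0.501  0.0446] off mm [1.  0.4]
-165 79 3.7; -135 55 7.8; -105 60 2.7; -75 56 7.3; -45 53 2.6; -15 92 4.3; 15 89 10.9; 45 56 4.4; 75 53 2.7; 105 56 5.1; 135 77 6.1; 165 95 9.9; 
side ring [0.5031 0.0485] cork [0.5011 0.0475] off mm [-2. -1.]
top mt 372 ((0.5006751418113708, 0.04413807392120361), (0.02680259943008423, 0.07749765366315842), 83.80292510986328) z 0.06856778725411546
side mt 697 ((0.5047571659088135, 0.05541687458753586), (0.07068721204996109, 0.08684123307466507), 81.10391235351562) z 0.060916911478971304
```

View pics/v5.png

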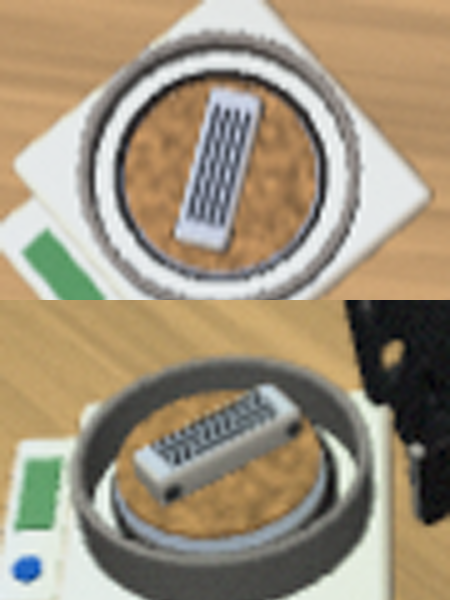

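The multitool lies flat on the plate's middle (within about 1 mm in the top view), and the plate is still centred.

```bash
python3 -c "
from station import ctrl
print(ctrl.finish_job())"
```

```text
the job is handed in; nothing more can be done
None
```

I slid the plate back to the middle of the pan (about 1–2 mm off by camera), laid the multitool flat on its centre and let go, and handed the job in; the hand-in gave no verdict.

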